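# Level the gel-casting table with a wedge

## Robot

A 6-joint arm with a two-finger parallel gripper is mounted at the origin on the work surface. World frame = base frame: x ahead of the robot, y to its left, z up, the work surface at z = 0. Lengths are in m, angles in degrees, forces in N, time in s.
With the tool pointing down it reaches from about 0.375 to 0.9 m from the base axis. Payload 3.1 kg.
Tool frame: the origin (TCP) lies on the centre line of the jaws, within the pads' length; the fingertips stand 25 mm ahead of it and the grasp point (between the pads) lies 6 mm ahead of it; z points along the fingers, y is the line along which they close (so a half turn about z gives the same grasp; the last joint's range is limited). The gripper opens to 87 mm and grips with 3 to 60 N. Pads are 19 mm wide; open, the fingers measure 117 mm over their backs; the gripper's body (75 mm by 190 mm) begins 51 mm behind the grasp point.
Start: joints at [60.189, 30.224, 82.088, -0, 67.689, -10.227], TCP at [0.209, 0.589, 0.221] pointing down, gripper open.
Joint ranges: [-176.69, 176.69], [-43.24, 126.21], [12.49, 139.97], [-82, 262], [0, 151.66], [-163.58, 163.58]. Speed limits (degrees/s): [159.86, 159.86, 180, 180, 180, 180].

## Interface

Orientations are given as a 3x3 rotation matrix whose columns are the frame's x, y, z axes.
In Python, from rig import read_state, capture, camera_params, hand_in gives the robot as it stands.
- The arm moves only by the tool apply_moves, never from a script. Its argument "rows" is a list of rows, each an object of numbers: "x", "y", "z": the shift along the tool's x, y, z in mm; "rx", "ry", "rz": the turn, a rotation vector about the tool's x, y, z in units of 6 degrees (1.0 is 6 degrees); "claw": the closure in counts, from 0 (fully open) to 255 (shut). A call has 1 to 10 rows; each row is the pose to reach, as a shift and turn from the pose commanded when the call began, along the tool's axes at that moment; what a row does not reach only later rows make up. A row lasts 1/8 s, in which the tool goes at most 62.5 mm and 10.7 degrees, less where a joint would pass 70% of its speed; a pose out of reach is approached as far as the arm can. A call with a gripper value outside its range is refused whole. The fingers move at their own pace and stop on an object; the grip force is fixed at half the most. Time passes only in rows, so rows that repeat a pose let the fingers close. It gives the time, the measured TCP pose, the force, the opening and the grip force at its end, in the units of the state.
- read_state(): the state, without advancing time (a new reading comes with each control period).
- capture(name): name is "side" or "top" or "wrist"; returns (picture, depth): 400x640x3 uint8, red, green, blue; 400x640 float32, m along the optical axis (not along the pixel's ray), 0 where there is no reading.
- camera_params(name): a dict with "fx", "fy", "cx", "cy" (pixels), "D" ([k1, k2, p1, p2, k3] as OpenCV has them; the pictures are not rectified), "xyz" and "orientation" of the camera in the world. Camera axes: x right, y up, looking along -z (the intrinsics and any distortion apply to the point x, -y, -z); pixel columns grow to the right and rows downward; lengths in m; the calibration is good to about 2 mm. A picture is of the moment at which its call begins: read the wrist's pose just before it. camera_params takes no time and is no camera call; for the wrist camera it gives the pose at the moment of the call.
- hand_in(): hands the job in; it is judged then, once.
The state is a dict: "time_s": time; "joint_positions": joint angles; "qvel": joint speeds; "tau": joint torques, N m; "position": TCP position; "tcp_rot": TCP orientation; "force": force on the tool from outside, world axes, zero at the start; "moment": the same for the moment, N m; "opening": opening from 0.0 (shut) to 1.0 (fully open); "grasp_force": force on a finger pad.
Only numpy, scipy, OpenCV 4.12 (cv2) and the standard library are available. Lean on these libraries where they do the work, as an engineer would, in place of code of your own. Each camera call takes 0.05 s, during which the arm holds its last target. There are 200 camera calls.

## Task

The gel-casting table leans because one corner foot is stuck too far up. Set the round spirit level down near the middle of the table top, then push the plastic wedge, thin end first, under that low foot until the bubble rests inside the level's ring, and leave level and wedge in place. Do not shove the table away from where it stands, and leave everything else on the bench alone.

Things in the scene. Friction and masses are not known exactly. Their poses are not given: they have to be found in the camera images.
- gel_table: grey gel-casting table, loose, 1.5 kg: plate 260 (x) by 300 (y) by 12 mm, corners rounded to radius 40, on three black rubber feet at (-90, +110), (-90, -110) and (+90, 0) mm, whose stud nuts show on the plate. Origin on the bench under the plate's centre when level, z up. The foot at (-90, +110) is the low one. A hand close to the plate's edge must lean back to clear it
- table_mid (a point): centre of the plate's upper face, 90 mm above the bench when the table is level (underside 78 mm)
- low_foot (a point): lowest point of the low foot, resting on the bench. Its stud has seized 7.5 to 9.5 mm too high (its nut stands prouder than the others), so it must be packed up by that much. The foot is 50 mm across with a ball-shaped underside of radius 25 mm, carries about 4 N, and the plate overhangs its centre by 40 mm on every outer side; a wedge may enter from any of them
- level: circular spirit level: a dark steel disc 60 mm in diameter and 24 mm high, 0.15 kg, with a yellow-green window on top, a black ring on the window and a pale bubble of 14 mm. Origin at the centre of its underside, z up
- level_mark (a point): centre of the ring in the window, on the level's top face, 24 mm above its underside
- bubble (a point): centre of the bubble. It goes to the higher side: 10.5 mm off level_mark per degree of slope, stopping 14 to 19 mm out at the window's rim; it takes about half a second to settle. Read it only when the level stands still. It is inside the ring when it is within 3.5 mm of level_mark, horizontally
- wedge: grey plastic wedge lying on its flat side, 100 mm long (x), 40 mm wide (y), 16 mm thick at its thick end (-x) falling evenly to 1.6 mm at its thin end (+x), cross-ribbed on top, 45 g. Origin at the centre of its flat underside
- wedge_thin_end (a point): middle of the thin end's lower edge
- wedge_thick_end (a point): middle of the thick end's lower edge
- gel_tray: bystander: clear gel tray with a white comb, 130 by 160 by 60 mm, origin at the centre of its underside
- reagent_bottle: bystander: glass bottle with a blue cap, 72 mm in diameter, 150 mm high, origin at the centre of its underside
Things that resemble listed ones, but are neither listed nor needed, are in the scene too. Of the things that look like the wedge, take the one that is nearest to the robot's base at the start.

How it is judged:
By the outcome, as a careful person would: the job done as asked, in the order asked, and still so for the second after the job is handed in, with the robot touching nothing.
It also fails if it takes over 67 s, if anything falls off the work surface, if the arm or the gripper's body presses on something with over 40 N, if the wrist force passes 120 N, or if a joint passes its speed limit or range.

## Working session

There is one attempt and no reset: what is moved stays moved. The work goes in short steps, Python scripts to look and compute and a tool call to move; the robot and the scene stay as the last step left them, time stands still between calls to the robot, and variables do not carry over. Pictures are saved under pics/ and viewed, at most 10 in all, crops included, and the job is handed in when it is done.

Besides the shell and the picture viewer there is one more tool, called after ">>>" as name([rows], argument=value, ...), one row to a line, values as JSON. apply_moves: Moves the arm, as the interface text tells. Its arguments: {"type":"object","properties":{"rows":{"type":"array"}},"required":["rows"]}

```bash
ls; mkdir -p pics; cat > h.py <<'E'
import numpy as np, cv2, json
from rig import read_state, capture, camera_params, hand_in
def cam(n):
    p=camera_params(n); K=np.array([[p['fx'],0,p['cx']],[0,p['fy'],p['cy']],[0,0,1.]]); return p,K,np.array(p['D'],float),np.array(p['xyz']),np.array(p['orientation']).reshape(3,3)
def ray(c,uv):
    p,K,D,t,R=c; q=cv2.undistortPoints(np.array(uv,float).reshape(-1,1,2),K,D).reshape(-1,2)
    return t,(R@np.c_[q[:,0],-q[:,1],-np.ones(len(q))].T).T
def onz(c,uv,z):
    t,d=ray(c,uv); return t+d*((z-t[2])/d[:,2])[:,None]
def dep(c,uv,z):
    t,d=ray(c,uv); return t+d*np.array(z).reshape(-1,1)
def proj(c,P):
    p,K,D,t,R=c; q=(R.T@(np.array(P,float).reshape(-1,3)-t).T).T
    return cv2.projectPoints(np.c_[q[:,0],-q[:,1],-q[:,2]],np.zeros(3),np.zeros(3),K,D)[0].reshape(-1,2)
def snap(n,f=None):
    c=cam(n); im,d=capture(n)
    if f: cv2.imwrite('pics/'+f,im[:,:,::-1]); np.savez('pics/'+f+'.npz',im=im,d=d)
    return c,im,d
E
python3 - <<'E'
from h import *
s=read_state(); print(s['time_s'],s['position'],np.round(s['tcp_rot'],3),s['force'])
for n in ('top','side'):
    c,im,d=snap(n,n+'0.png'); print(n,c[3],np.round(c[4],3),c[1][0,0])
a=cv2.imread('pics/top0.png');b=cv2.imread('pics/side0.png')
cv2.imwrite('pics/both.png',cv2.resize(np.vstack([a,b]),(480*1,600)))
E
```

```text
pics
0.0 [0.20909882 0.58820853 0.22037123] [[-0.942  0.335 -0.001]
 [ 0.335  0.942 -0.002]
 [ 0.    -0.002 -1.   ]] [-0.46840814 -0.26818581  1.00922353]
top [ 3.75000200e-01 -4.39205855e-04  1.51832328e+00] [[ 0.029  0.992 -0.12 ]
 [-1.     0.027 -0.013]
 [-0.01   0.12   0.993]] 501.8208634522949
side [ 0.30451357 -0.93775194  0.89011784] [[ 0.968  0.145 -0.205]
 [-0.25   0.607 -0.754]
 [ 0.015  0.782  0.624]] 431.94922362382744
```

View pics/top0.png

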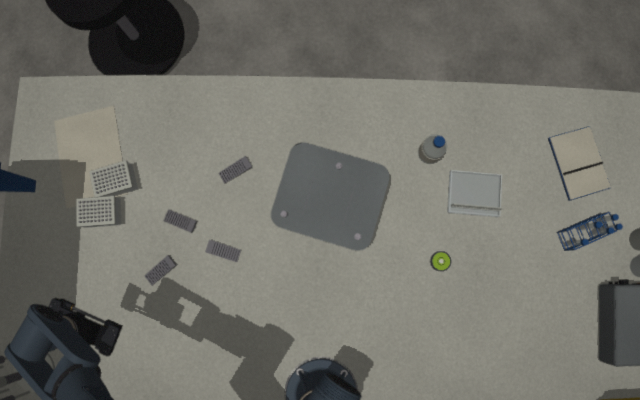

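View pics/side0.png

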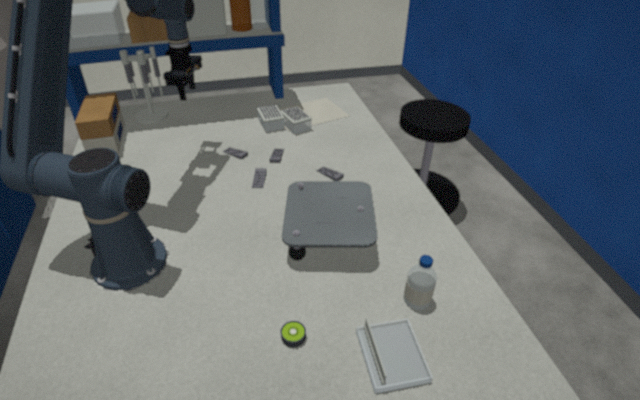

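The top view shows the plate centred at about (332,196), with the low-foot nut at (284,213). The level is at (441,261). There are four wedges, at (224,250), (180,220), (161,270) and (236,169).

```bash
cat >> h.py <<'E'
def wedges(im):
    g=cv2.cvtColor(im,cv2.COLOR_RGB2HSV)
E
python3 - <<'E'
from h import *
z=np.load('pics/top0.png.npz'); im,d=z['im'],z['d']; c=cam('top')
print('px wedge nut',im[250,224],im[220,180],im[196,332],im[230,240],im[213,284])
nuts=[(284,213),(358,236),(339,166)]
N=onz(c,nuts,.092); print('nuts',N.round(4).tolist()); 
m=(N[0]+N[1])/2; print('yaw',np.degrees(np.arctan2(*(N[2]-m)[[1,0]])), 'mid',(m+N[2])/2)
# level by colour
hsv=cv2.cvtColor(im,cv2.COLOR_RGB2HSV)
mk=((hsv[...,0]>25)&(hsv[...,0]<50)&(hsv[...,1]>120)).astype(np.uint8)
n,l,st,ce=cv2.connectedComponentsWithStats(mk); i=1+st[1:,4].argmax(); print('level',ce[i],st[i],onz(c,ce[i],.024))
for p in [(224,250),(180,220),(161,270),(236,169)]:
    x,y=p; w=im[y-22:y+23,x-22:x+23].astype(int); mm=(w.sum(2)<330).astype(np.uint8)
    n,l,st,ce=cv2.connectedComponentsWithStats(mm); k=l[22,22] or 1+st[1:,4].argmax()
    r=cv2.minAreaRect(np.argwhere(l==k)[:,::-1].astype(np.float32)); q=cv2.boxPoints(r)+[x-22,y-22]
    W=onz(c,q,.008); print(p,'area',st[k,4],W.mean(0).round(4),'dist',np.linalg.norm(W.mean(0)[:2]).round(3),[np.round(np.linalg.norm(W[1]-W[0]),3),np.round(np.linalg.norm(W[2]-W[1]),3)],W[:,:2].round(3).tolist())
    # height by depth
    ys,xs=np.mgrid[y-14:y+15,x-18:x+19]; 
P=dep(c,np.argwhere(np.ones_like(d))[:,::-1],d.ravel()).reshape(400,640,3)
print('bench z',np.median(P[300:330,400:500,2]),'plate z', [P[y-3:y+4,x-3:x+4,2].mean().round(4) for x,y in [(292,200),(350,228),(345,180),(332,196)]])
pl=P[160:235,300:365].reshape(-1,3); A=np.c_[pl[:,:2],np.ones(len(pl))]; print('plane',np.linalg.lstsq(A,pl[:,2],rcond=None)[0])
s=read_state(); R=np.array(s['tcp_rot']); t=np.array(s['position'])
w=cam('wrist'); print('wrist cam in tool',R.T@(w[3]-t),(R.T@w[4]).round(3).tolist(),w[1].round(1).tolist())
E
```

```text
px wedge nut [94 90 93] [83 81 83] [90 94 94] [142 141 131] [129 124 129]
nuts [[0.5247, 0.1204, 0.092], [0.4647, -0.0925, 0.092], [0.6657, -0.0337, 0.092]]
yaw -15.55801525838074 mid [ 0.58018724 -0.0098861   0.092     ]
level [440.87727273 260.88181818] [433 252  17  18 220] [[ 0.40100757 -0.34608504  0.024     ]]
(224, 250) area 440 [0.4152 0.3078 0.008 ] dist 0.517 [np.float64(0.041), np.float64(0.103)] [[0.41, 0.363], [0.449, 0.352], [0.42, 0.253], [0.381, 0.264]]
(180, 220) area 423 [0.5013 0.4452 0.008 ] dist 0.67 [np.float64(0.042), np.float64(0.103)] [[0.5, 0.501], [0.539, 0.486], [0.503, 0.39], [0.464, 0.404]]
(161, 270) area 773 [0.3282 0.4908 0.008 ] dist 0.59 [np.float64(0.107), np.float64(0.121)] [[0.37, 0.562], [0.401, 0.459], [0.287, 0.42], [0.255, 0.522]]
(236, 169) area 439 [0.6647 0.283  0.008 ] dist 0.722 [np.float64(0.103), np.float64(0.043)] [[0.656, 0.338], [0.71, 0.251], [0.674, 0.228], [0.619, 0.315]]
bench z 3.934351336520869e-05 plate z [np.float64(0.0824), np.float64(0.0891), np.float64(0.0896), np.float64(0.088)]
plane [-0.31479362 -0.00774493  0.27509586]
wrist cam in tool [ 0.06989917  0.00016766 -0.1633134 ] [[0.0, 0.967, 0.256], [1.0, -0.0, -0.001], [-0.0, 0.256, -0.967]] [[295.4, 0.0, 317.7], [0.0, 295.4, 206.0], [0.0, 0.0, 1.0]]
```

>>> apply_moves([
  {"x": -48, "y": -32, "z": 0, "rz": 1.7},
  {"x": -96, "y": -65, "z": 0, "rz": 3.4},
  {"x": -144, "y": -98, "z": 0, "rz": 5.1},
  {"x": -192, "y": -130, "z": 0, "rz": 6.8},
  {"x": -240, "y": -163, "z": 0, "rz": 8.5},
  {"x": -288, "y": -195, "z": 0, "rz": 10.2},
  {"x": -288, "y": -195, "z": 0, "rz": 12},
  {"x": -288, "y": -195, "z": 0, "rz": 13.5},
  {"x": -288, "y": -195, "z": 0, "rz": 14.5},
  {"x": -288, "y": -195, "z": 0, "rz": 14.5},
])

```text
validation failed for argument at $.ro...
```

```bash
python3 - <<'E'
from h import *
s=read_state(); print(s['time_s'],s['position'],np.round(s['tcp_rot'],3).tolist(),np.round(s['joint_positions'],1))
c,im,d=snap('wrist','w1.png'); 
P=dep(c,np.argwhere(np.ones_like(d))[:,::-1],d.ravel()).reshape(400,640,3)
P[d==0]=9
for t in np.linspace(-45,45,7):
    q=np.array([.415,.308])+t/1000*np.array([.282,.959]); m=(np.linalg.norm(P[...,:2]-q,axis=2)<.006); print(t,m.sum(),np.median(P[m][:,2]) if m.any() else None)
T=np.array(s['tcp_rot']).T@(np.array([.401,-.346,.12])-s['position']);print('to level .12',T*1000)
E
```

```text
0.1 [0.20912148 0.58826014 0.22045559] [[-0.942, 0.335, -0.001], [0.335, 0.942, -0.002], [0.0, -0.002, -1.0]] [ 60.2  30.3  82.1   0.   67.7 -10.2]
-45.0 0 None
-30.0 0 None
-15.0 0 None
0.0 0 None
15.0 0 None
30.0 0 None
45.0 0 None
to level .12 [-493.9588411  -815.70470997  101.88807444]
```

View pics/w1.png

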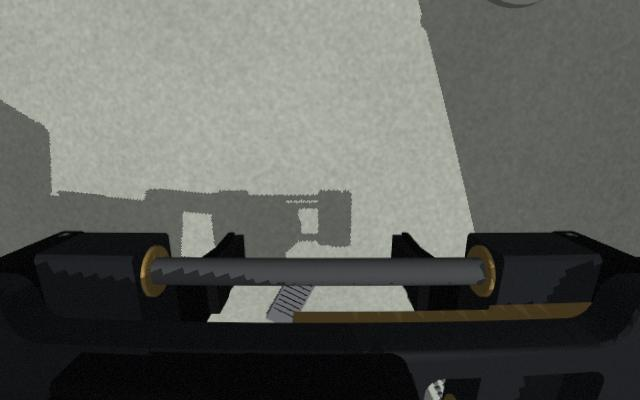

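The move was refused, probably because each row needs every key. The wrist view shows the gripper hiding the lower half, so things are best seen ahead of the tool's +x.

>>> apply_moves([
  {"x": -42, "y": -42, "z": 0, "rx": 0, "ry": 0, "rz": 1.7, "claw": 0},
  {"x": -84, "y": -84, "z": 0, "rx": 0, "ry": 0, "rz": 3.4, "claw": 0},
  {"x": -126, "y": -126, "z": 0, "rx": 0, "ry": 0, "rz": 5.1, "claw": 0},
  {"x": -168, "y": -168, "z": 0, "rx": 0, "ry": 0, "rz": 6.8, "claw": 0},
  {"x": -210, "y": -210, "z": 0, "rx": 0, "ry": 0, "rz": 8.5, "claw": 0},
  {"x": -252, "y": -252, "z": 0, "rx": 0, "ry": 0, "rz": 10.2, "claw": 0},
  {"x": -294, "y": -295, "z": 0, "rx": 0, "ry": 0, "rz": 11.9, "claw": 0},
  {"x": -294, "y": -295, "z": 0, "rx": 0, "ry": 0, "rz": 13.5, "claw": 0},
  {"x": -294, "y": -295, "z": 0, "rx": 0, "ry": 0, "rz": 14.5, "claw": 0},
  {"x": -294, "y": -295, "z": 0, "rx": 0, "ry": 0, "rz": 14.5, "claw": 0},
])

```text
time_s: 1.4
position: [0.3876, 0.212, 0.2212]
tcp_rot: [[0.285, 0.959, -0.0], [0.959, -0.285, -0.0], [-0.0, -0.0, -1.0]]
force: [-0.3, 0.3, 0.1]
opening: 1.0
grasp_force: 0.0
```

```bash
python3 - <<'E'
from h import *
s=read_state(); print(s['time_s'],s['position'],np.round(s['tcp_rot'],3).tolist(),np.round(s['joint_positions'],1))
c,im,d=snap('wrist','w1.png'); 
P=dep(c,np.argwhere(np.ones_like(d))[:,::-1],d.ravel()).reshape(400,640,3)
P[d==0]=9
for t in np.linspace(-45,45,7):
    q=np.array([.415,.308])+t/1000*np.array([.282,.959]); m=(np.linalg.norm(P[...,:2]-q,axis=2)<.006); print(t,m.sum(),np.median(P[m][:,2]) if m.any() else None)
T=np.array(s['tcp_rot']).T@(np.array([.401,-.346,.12])-s['position']);print('to level .12',T*1000)
E
```

```text
1.4 [0.38755598 0.21201881 0.22124351] [[0.285, 0.959, -0.0], [0.959, -0.285, -0.0], [-0.0, -0.0, -1.0]] [ 14.1  16.2 107.3  -0.   56.6  30.7]
-45.0 72 0.002374092741543099
-30.0 74 0.00443001220176617
-15.0 76 0.006507037361568352
0.0 83 0.008570484808271994
15.0 83 0.01087526059861671
30.0 88 0.013129484069852426
45.0 88 0.015183268145102374
to level .12 [-531.03589681  171.92220021  101.28978673]
```

View pics/w1.png

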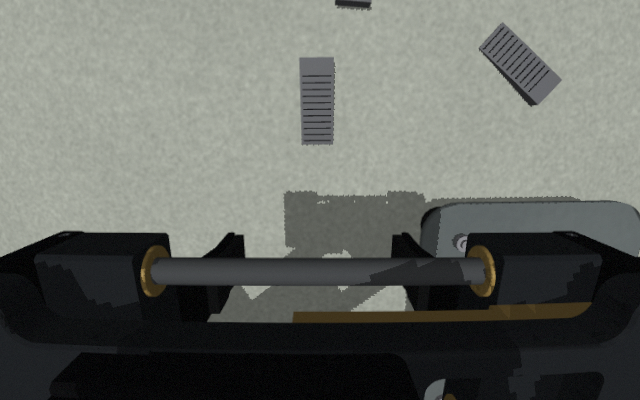

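The wrist view shows the wedge at (317,100), with its thin end towards me (lower in the image). It already points along the table's -y, so it can go in from the +y side without turning. Next, the level.

>>> apply_moves([
  {"x": -59, "y": 19, "z": 0, "rx": 0, "ry": 0, "rz": 0, "claw": 0},
  {"x": -118, "y": 38, "z": 0, "rx": 0, "ry": 0, "rz": 0, "claw": 0},
  {"x": -177, "y": 57, "z": 0, "rx": 0, "ry": 0, "rz": 0, "claw": 0},
  {"x": -236, "y": 76, "z": 0, "rx": 0, "ry": 0, "rz": 0, "claw": 0},
  {"x": -295, "y": 96, "z": 0, "rx": 0, "ry": 0, "rz": 0, "claw": 0},
  {"x": -354, "y": 115, "z": 0, "rx": 0, "ry": 0, "rz": 0, "claw": 0},
  {"x": -413, "y": 134, "z": 10, "rx": 0, "ry": 0, "rz": 0, "claw": 0},
  {"x": -472, "y": 153, "z": 20, "rx": 0, "ry": 0, "rz": 0, "claw": 0},
  {"x": -531, "y": 172, "z": 30, "rx": 0, "ry": 0, "rz": 0, "claw": 0},
  {"x": -531, "y": 172, "z": 80, "rx": 0, "ry": 0, "rz": 0, "claw": 0},
])

```text
time_s: 2.7
position: [0.4039, -0.3539, 0.1431]
tcp_rot: [[0.287, 0.958, 0.008], [0.958, -0.287, -0.012], [-0.009, 0.011, -1.0]]
force: [0.4, 0.4, -0.2]
opening: 0.998
grasp_force: 0.0
```

```bash
python3 - <<'E'
from h import *
s=read_state(); print(s['time_s'],s['position'],np.round(s['joint_positions'],1))
T=np.array(s['tcp_rot']).T@(np.array([.401,-.346,.029])-s['position']);print('to level',T*1000)
E
```

```text
2.7 [ 0.40391975 -0.35386181  0.1431104 ] [-53.1  29.5  99.7  -0.   50.  -36.4]
to level [  7.69614183  -6.30721498 113.98467046]
```

>>> apply_moves([
  {"x": 0, "y": 0, "z": 50, "rx": 0, "ry": 0, "rz": 0, "claw": 0},
  {"x": 0, "y": 0, "z": 95, "rx": 0, "ry": 0, "rz": 0, "claw": 0},
  {"x": 0, "y": 0, "z": 112, "rx": 0, "ry": 0, "rz": 0, "claw": 0},
  {"x": 0, "y": 0, "z": 112, "rx": 0, "ry": 0, "rz": 0, "claw": 0},
  {"x": 0, "y": 0, "z": 112, "rx": 0, "ry": 0, "rz": 0, "claw": 200},
  {"x": 0, "y": 0, "z": 112, "rx": 0, "ry": 0, "rz": 0, "claw": 200},
  {"x": 0, "y": 0, "z": 112, "rx": 0, "ry": 0, "rz": 0, "claw": 200},
  {"x": 0, "y": 0, "z": 112, "rx": 0, "ry": 0, "rz": 0, "claw": 200},
])

```text
time_s: 3.7
position: [0.4011, -0.3459, 0.03]
tcp_rot: [[0.285, 0.958, 0.001], [0.958, -0.285, -0.001], [-0.001, 0.001, -1.0]]
force: [-0.2, 0.2, -0.2]
opening: 0.631
grasp_force: 0.0
```

>>> apply_moves([
  {"x": 0, "y": 0, "z": 0, "rx": 0, "ry": 0, "rz": 0, "claw": 200},
  {"x": 0, "y": 0, "z": 0, "rx": 0, "ry": 0, "rz": 0, "claw": 200},
])

```text
time_s: 3.95
position: [0.4008, -0.3456, 0.0294]
tcp_rot: [[0.285, 0.958, -0.0], [0.958, -0.285, 0.0], [0.0, -0.0, -1.0]]
force: [0.1, -0.8, 0.7]
opening: 0.4
grasp_force: 0.0
```

```bash
python3 - <<'E'
from h import *
c,im,d=snap('top'); hsv=cv2.cvtColor(im,cv2.COLOR_RGB2HSV)
mk=((hsv[...,0]>25)&(hsv[...,0]<50)&(hsv[...,1]>120)).astype(np.uint8)
n,l,st,ce=cv2.connectedComponentsWithStats(mk); i=1+st[1:,4].argmax(); print('level',ce[i],st[i],onz(c,ce[i],.024))
s=read_state(); print(s['opening'],s['grasp_force'])
E
```

```text
Traceback (most recent call last):
ValueError: attempt to get argmax of an empty sequence
```

```bash
python3 - <<'E'
from h import *
for n in('side','wrist'):
    c,im,d=snap(n); cv2.imwrite(f'pics/m_{n}.png',im[:,:,::-1]); hsv=cv2.cvtColor(im,cv2.COLOR_RGB2HSV)
    mk=((hsv[...,0]>25)&(hsv[...,0]<50)&(hsv[...,1]>120)).astype(np.uint8)
    n_,l,st,ce=cv2.connectedComponentsWithStats(mk); print(n,[(ce[i].round(1).tolist(),int(st[i,4]),onz(c,ce[i],.024).round(3).tolist()) for i in range(1,n_) if st[i,4]>15])
a=cv2.imread('pics/m_side.png')[250:400,180:440];b=cv2.imread('pics/m_wrist.png')
cv2.imwrite('pics/m.png',np.vstack([cv2.resize(a,(520,300)),cv2.resize(b[100:340],(520,240))]))
s=read_state(); print(s['opening'],s['grasp_force'])
E
```

```text
side [([292.7, 331.6], 256, [[0.403, -0.35, 0.024]])]
wrist [([319.9, 228.4], 2390, [[0.405, -0.335, 0.024]])]
0.2739733349831128 0.0
```

View pics/m.png

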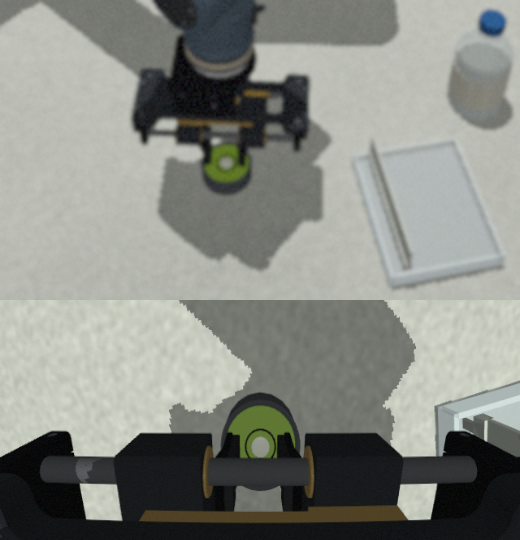

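The hand is nearly closed with the level's disc still visible beneath or in front of the fingers, so the grasp missed. I'll check where the disc is by depth.

```bash
python3 - <<'E'
from h import *
c,im,d=snap('wrist'); hsv=cv2.cvtColor(im,cv2.COLOR_RGB2HSV)
mk=((hsv[...,0]>25)&(hsv[...,0]<50)&(hsv[...,1]>120)&(d>0))
uv=np.argwhere(mk)[:,::-1]; P=dep(c,uv,d[mk]); s=read_state(); Q=(P-s['position'])@np.array(s['tcp_rot'])
print('world',P.min(0),P.max(0),'z pct',np.percentile(P[:,2],[5,50,95]),'tool',Q.min(0),Q.max(0))
pl=np.linalg.lstsq(np.c_[P[:,:2],np.ones(len(P))],P[:,2],rcond=None)[0]; print(pl)
dk=np.argwhere((im.sum(2)<150)&(d>0)&(d<.3)); Q2=(dep(c,dk[:,::-1],d[dk[:,0],dk[:,1]])-s['position'])@np.array(s['tcp_rot'])
f=Q2[(abs(Q2[:,0])<.012)&(abs(Q2[:,1])<.06)]; print('finger z max tool',f[:,2].max(), Q2[:,2].max()); print(s['opening'],s['position'])
E
```

```text
world [ 0.32622801 -0.40035301  0.02050082] [ 0.48874839 -0.28587326  0.15287667] z pct [0.02151339 0.02254907 0.10000469] tool [-0.03376199 -0.0840231  -0.12359943] [0.0376575  0.08074079 0.00875856]
[0.19915884 0.48939698 0.11134157]
finger z max tool 0.008050331423970884 0.027840308938349975
0.246396404388739 [ 0.40079033 -0.3456101   0.02926476]
```

```bash
python3 - <<'E'
from h import *
s=read_state(); b=cv2.imread('pics/m_wrist.png'); c=cam('wrist')
for uv in [(320,247),(320,192),(320,290)]:
    P=onz(c,uv,.0225)[0]; print(uv,P.round(4),((P-s['position'])@np.array(s['tcp_rot'])*1000).round(1))
side=cam('side')
for Q in ([0,0,25],[0,0,0],[40,0,6]):
    P=np.array(s['position'])+np.array(s['tcp_rot'])@(np.array(Q)/1000); print(Q,P.round(3),'side px',proj(side,P),'wrist px',proj(c,P))
E
```

```text
(320, 247) [ 0.4016 -0.3473  0.0225] [-1.4  1.2  6.8]
(320, 192) [ 0.4114 -0.3139  0.0225] [33.4  1.1  6.8]
(320, 290) [ 0.3931 -0.376   0.0225] [-31.3   1.3   6.8]
[0, 0, 25] [ 0.401 -0.346  0.004] side px [[291.74626892 335.08346164]] wrist px [[317.9953312  234.67675713]]
[0, 0, 0] [ 0.401 -0.346  0.029] side px [[291.44067952 328.91965865]] wrist px [[318.07728812 249.29376386]]
[40, 0, 6] [ 0.412 -0.307  0.023] side px [[292.94240891 316.4158401 ]] wrist px [[318.10848983 181.11189081]]
```

```bash
python3 -c "
import cv2,numpy as np
a=cv2.imread('pics/m_side.png')[300:365,255:330];b=cv2.imread('pics/m_wrist.png')[170:320,230:410]
cv2.imwrite('pics/mm.png',np.hstack([cv2.resize(a,(370,320),interpolation=2),cv2.resize(b,(384,320),interpolation=2)]))"
```

```text
(no output)
```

View pics/mm.png

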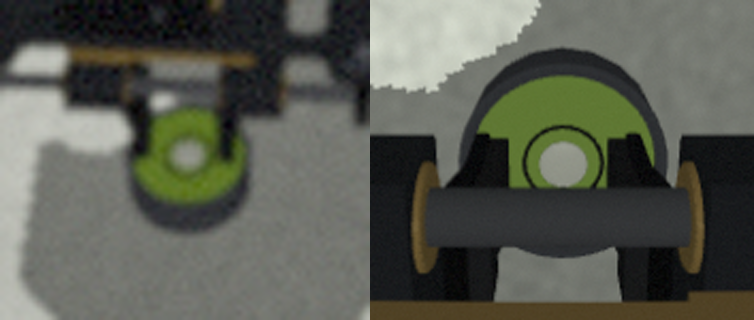

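```bash
python3 - <<'E'
from h import *
z=np.load('pics/w1.png.npz'); d=z['d']; c=cam('wrist')
s=read_state(); R=np.array(s['tcp_rot']);t=np.array(s['position'])
for u in (225,232,238,242,400,408):
  for v in (235,240,250,265):
    if 0<d[v,u]<.3: print(u,v,((dep(c,(u,v),d[v,u])[0]-t)@R*1000).round(1))
for Q in ([0,43,25],[0,-43,25],[9,43,25],[9,-43,25]): print(Q,proj(c,t+R@(np.array(Q)/1000)))
print(s['opening'],s['force'],s['grasp_force'])
E
```

```text
225 240 [ 11.4 -50.4 -14.4]
225 250 [ 10.  -47.4 -24.7]
225 265 [ 31.8 -27.  -86. ]
232 235 [ 11.6 -48.6  -7.1]
232 240 [  9.9 -47.8 -10.4]
232 250 [  9.9 -43.8 -24.5]
232 265 [ 32.5 -24.5 -87.5]
238 235 [ 10.1 -46.4  -2.9]
238 240 [ 10.4 -44.1 -11.6]
238 250 [  5.7 -43.7 -14.5]
238 265 [ 32.6 -22.7 -87.7]
242 235 [ 10.2 -43.9  -3.4]
242 240 [  7.4 -43.9  -4. ]
242 250 [  2.9 -43.3  -8. ]
242 265 [ 33.  -21.4 -88.4]
400 235 [10.2 47.3 -3.4]
400 240 [ 10.1  45.3 -11. ]
400 250 [  6.9  43.8 -17.3]
400 265 [ 32.3  23.  -87.2]
408 235 [11.7 50.7 -7.3]
408 240 [ 11.5  48.5 -14.6]
408 250 [  9.8  45.8 -24.2]
408 265 [ 31.9  25.6 -86.3]
[0, 43, 25] [[381.35829447 234.61312818]]
[0, -43, 25] [[254.60158042 234.60229393]]
[9, 43, 25] [[382.12073378 221.97543053]]
[9, -43, 25] [[253.85763842 221.95859299]]
0.246396404388739 [-0.45909529 -0.80005854 -0.97703731] 0.0
```

```bash
python3 - <<'E'
from h import *
c,im,d=snap('wrist'); s=read_state(); R=np.array(s['tcp_rot']);t=np.array(s['position'])
for u in range(280,362,8):
    print(u,[ (v,*((dep(c,(u,v),d[v,u])[0]-t)@R*1000).round(0).astype(int)) for v in (230,233,235,237,240,246,252)])
print(s['opening'],s['joint_positions'])
E
```

```text
280 [(230, np.int64(10), np.int64(-23), np.int64(7)), (233, np.int64(8), np.int64(-23), np.int64(6)), (235, np.int64(6), np.int64(-23), np.int64(7)), (237, np.int64(6), np.int64(-23), np.int64(6)), (240, np.int64(3), np.int64(-23), np.int64(7)), (246, np.int64(12), np.int64(-20), np.int64(-23)), (252, np.int64(12), np.int64(-19), np.int64(-31))]
288 [(230, np.int64(10), np.int64(-18), np.int64(7)), (233, np.int64(12), np.int64(-17), np.int64(-4)), (235, np.int64(12), np.int64(-17), np.int64(-7)), (237, np.int64(12), np.int64(-17), np.int64(-10)), (240, np.int64(11), np.int64(-16), np.int64(-14)), (246, np.int64(10), np.int64(-16), np.int64(-20)), (252, np.int64(10), np.int64(-15), np.int64(-26))]
296 [(230, np.int64(10), np.int64(-13), np.int64(7)), (233, np.int64(7), np.int64(-14), np.int64(8)), (235, np.int64(10), np.int64(-13), np.int64(-3)), (237, np.int64(10), np.int64(-13), np.int64(-5)), (240, np.int64(10), np.int64(-12), np.int64(-11)), (246, np.int64(10), np.int64(-12), np.int64(-19)), (252, np.int64(9), np.int64(-11), np.int64(-25))]
304 [(230, np.int64(10), np.int64(-9), n
[... 2082 characters left out ...]
, np.int64(12), np.int64(19), np.int64(-8)), (237, np.int64(11), np.int64(19), np.int64(-10)), (240, np.int64(11), np.int64(18), np.int64(-14)), (246, np.int64(11), np.int64(17), np.int64(-23)), (252, np.int64(11), np.int64(16), np.int64(-30))]
360 [(230, np.int64(9), np.int64(26), np.int64(8)), (233, np.int64(8), np.int64(25), np.int64(6)), (235, np.int64(6), np.int64(26), np.int64(7)), (237, np.int64(5), np.int64(26), np.int64(6)), (240, np.int64(3), np.int64(26), np.int64(7)), (246, np.int64(0), np.int64(26), np.int64(6)), (252, np.int64(12), np.int64(20), np.int64(-31))]
0.23919790918351538 [-5.28764285e+01  4.05666225e+01  1.03847922e+02 -1.42599048e-03
  3.55949999e+01 -3.62911339e+01]
```

Depth shows the fingertips at about the reported TCP (z≈0), not 25 mm ahead of it. I'll work from that: open, go lower and grasp again.

>>> apply_moves([
  {"x": 0, "y": 0, "z": -15, "rx": 0, "ry": 0, "rz": 0, "claw": 0},
  {"x": 0, "y": 0, "z": -15, "rx": 0, "ry": 0, "rz": 0, "claw": 0},
  {"x": 0, "y": 0, "z": -15, "rx": 0, "ry": 0, "rz": 0, "claw": 0},
  {"x": 0, "y": 0, "z": -15, "rx": 0, "ry": 0, "rz": 0, "claw": 0},
  {"x": 0, "y": 0, "z": -15, "rx": 0, "ry": 0, "rz": 0, "claw": 0},
  {"x": 0, "y": 0, "z": -15, "rx": 0, "ry": 0, "rz": 0, "claw": 0},
  {"x": 0, "y": 0, "z": -15, "rx": 0, "ry": 0, "rz": 0, "claw": 0},
  {"x": 0, "y": 0, "z": 0, "rx": 0, "ry": 0, "rz": 0, "claw": 0},
  {"x": 0, "y": 0, "z": 12, "rx": 0, "ry": 0, "rz": 0, "claw": 0},
  {"x": 0, "y": 0, "z": 18, "rx": 0, "ry": 0, "rz": 0, "claw": 0},
])

```text
time_s: 5.45
position: [0.4003, -0.345, 0.0099]
tcp_rot: [[0.285, 0.958, -0.001], [0.958, -0.285, 0.002], [0.001, -0.002, -1.0]]
force: [-0.5, -1.0, 0.4]
opening: 0.995
grasp_force: 0.0
```

>>> apply_moves([
  {"x": 0, "y": 0, "z": 5, "rx": 0, "ry": 0, "rz": 0, "claw": 0},
  {"x": 0, "y": 0, "z": 5, "rx": 0, "ry": 0, "rz": 0, "claw": 120},
  {"x": 0, "y": 0, "z": 5, "rx": 0, "ry": 0, "rz": 0, "claw": 120},
  {"x": 0, "y": 0, "z": 5, "rx": 0, "ry": 0, "rz": 0, "claw": 120},
  {"x": 0, "y": 0, "z": 5, "rx": 0, "ry": 0, "rz": 0, "claw": 120},
  {"x": 0, "y": 0, "z": 5, "rx": 0, "ry": 0, "rz": 0, "claw": 120},
  {"x": 0, "y": 0, "z": 5, "rx": 0, "ry": 0, "rz": 0, "claw": 120},
])

```text
time_s: 6.32
position: [0.4011, -0.3459, 0.0067]
tcp_rot: [[0.285, 0.958, 0.001], [0.958, -0.285, -0.001], [-0.001, 0.001, -1.0]]
force: [0.3, -0.7, 2.4]
opening: 0.68
grasp_force: 30.0
```

>>> apply_moves([
  {"x": 0, "y": 0, "z": -50, "rx": 0, "ry": 0, "rz": 0, "claw": 120},
  {"x": 0, "y": 0, "z": -105, "rx": 0, "ry": 0, "rz": 0, "claw": 120},
  {"x": 53, "y": 11, "z": -125, "rx": 0, "ry": 0, "rz": 0, "claw": 120},
  {"x": 106, "y": 22, "z": -130, "rx": 0, "ry": 0, "rz": 0, "claw": 120},
  {"x": 160, "y": 32, "z": -130, "rx": 0, "ry": 0, "rz": 0, "claw": 120},
  {"x": 213, "y": 43, "z": -130, "rx": 0, "ry": 0, "rz": 0, "claw": 120},
  {"x": 266, "y": 54, "z": -130, "rx": 0, "ry": 0, "rz": 0, "claw": 120},
  {"x": 320, "y": 65, "z": -130, "rx": 0, "ry": 0, "rz": 0, "claw": 120},
  {"x": 373, "y": 76, "z": -130, "rx": 0, "ry": 0, "rz": 0, "claw": 120},
  {"x": 373, "y": 76, "z": -115, "rx": 0, "ry": 0, "rz": 0, "claw": 120},
])

```text
time_s: 7.58
position: [0.5821, -0.0064, 0.1217]
tcp_rot: [[0.28, 0.96, 0.003], [0.96, -0.28, 0.0], [0.001, 0.003, -1.0]]
force: [-0.3, 0.5, -1.8]
opening: 0.682
grasp_force: 30.0
```

>>> apply_moves([
  {"x": 0, "y": 0, "z": 13, "rx": 0, "ry": 0, "rz": 0, "claw": 120},
  {"x": 0, "y": 0, "z": 22, "rx": 0, "ry": 0, "rz": 0, "claw": 120},
  {"x": 0, "y": 0, "z": 26, "rx": 0, "ry": 0, "rz": 0, "claw": 120},
  {"x": 0, "y": 0, "z": 27, "rx": 0, "ry": 0, "rz": 0, "claw": 120},
  {"x": 0, "y": 0, "z": 27, "rx": 0, "ry": 0, "rz": 0, "claw": 120},
])

```text
time_s: 8.2
position: [0.5787, -0.0107, 0.095]
tcp_rot: [[0.287, 0.958, -0.002], [0.958, -0.287, 0.0], [-0.001, -0.002, -1.0]]
force: [-3.6, 0.8, 3.9]
opening: 0.679
grasp_force: 30.0
```

>>> apply_moves([
  {"x": 0, "y": 0, "z": 0, "rx": 0, "ry": 0, "rz": 0, "claw": 0},
  {"x": 0, "y": 0, "z": 0, "rx": 0, "ry": 0, "rz": 0, "claw": 0},
  {"x": 0, "y": 0, "z": 0, "rx": 0, "ry": 0, "rz": 0, "claw": 0},
  {"x": 0, "y": 0, "z": 0, "rx": 0, "ry": 0, "rz": 0, "claw": 0},
  {"x": 0, "y": 0, "z": -20, "rx": 0, "ry": 0, "rz": 0, "claw": 0},
  {"x": 0, "y": 0, "z": -60, "rx": 0, "ry": 0, "rz": 0, "claw": 0},
  {"x": 0, "y": 0, "z": -110, "rx": 0, "ry": 0, "rz": 0, "claw": 0},
  {"x": 50, "y": 0, "z": -110, "rx": 0, "ry": 0, "rz": 0, "claw": 0},
  {"x": 100, "y": -20, "z": -110, "rx": 0, "ry": 0, "rz": 0, "claw": 0},
  {"x": 155, "y": -50, "z": -110, "rx": 0, "ry": 0, "rz": 0, "claw": 0},
])

```text
time_s: 9.45
position: [0.5773, 0.1539, 0.2045]
tcp_rot: [[0.287, 0.958, 0.002], [0.958, -0.287, 0.0], [0.001, 0.002, -1.0]]
force: [0.3, 0.7, -0.8]
opening: 1.004
grasp_force: 0.0
```

>>> apply_moves([
  {"x": 35, "y": -40, "z": 0, "rx": 0, "ry": 0, "rz": 0, "claw": 0},
  {"x": 70, "y": -90, "z": 0, "rx": 0, "ry": 0, "rz": 0, "claw": 0},
  {"x": 100, "y": -140, "z": 0, "rx": 0, "ry": 0, "rz": 0, "claw": 0},
  {"x": 120, "y": -180, "z": 0, "rx": 0, "ry": 0, "rz": 0, "claw": 0},
  {"x": 120, "y": -180, "z": 0, "rx": 0, "ry": 0, "rz": 0, "claw": 0},
])

```text
time_s: 10.07
position: [0.4352, 0.321, 0.2042]
tcp_rot: [[0.281, 0.96, -0.002], [0.96, -0.281, -0.0], [-0.001, -0.002, -1.0]]
force: [0.3, -0.9, -0.6]
opening: 1.001
grasp_force: 0.0
```

```bash
cat > chk.py <<'E'
from h import *
def level(c,im,zt=.112):
    hsv=cv2.cvtColor(im,cv2.COLOR_RGB2HSV)
    mk=((hsv[...,0]>25)&(hsv[...,0]<50)&(hsv[...,1]>110)).astype(np.uint8)
    n,l,st,ce=cv2.connectedComponentsWithStats(mk); i=1+st[1:,4].argmax()
    cnt=max(cv2.findContours((l==i).astype(np.uint8),cv2.RETR_EXTERNAL,cv2.CHAIN_APPROX_NONE)[0],key=cv2.contourArea)
    e=cv2.fitEllipse(cnt); m=np.zeros(mk.shape,np.uint8); cv2.ellipse(m,(e[0],(e[1][0]*.93,e[1][1]*.93),e[2]),1,-1)
    g=im.astype(float); w=np.clip(g[...,2]-g[...,0]*0.35-20,0,None)*m   # blue channel = pale bubble
    w[w<w.max()*.35]=0
    ys,xs=np.mgrid[:400,:640]; b=np.array([(w*xs).sum(),(w*ys).sum()])/w.sum()
    L=onz(c,e[0],zt)[0]; B=onz(c,b,zt)[0]; return np.array(e[0]),b,L,(B-L)*1000,e[1]
E
python3 - <<'E'
from chk import *
s=read_state(); print(s['time_s'],s['position'],np.round(s['joint_positions'],1))
c,im,d=snap('top','t2.png'); print('level',level(c,im)); print(onz(c,[(284,213)],.092))
c,im,d=snap('wrist','w2.png')
# wedge: depth + dark mask near
P=dep(c,np.argwhere(np.ones_like(d))[:,::-1],d.ravel()).reshape(400,640,3)
g=cv2.medianBlur(im,5).astype(int).sum(2); m=((g<330)&(P[...,2]<.03)&(np.linalg.norm(P[...,:2]-[.415,.308],axis=2)<.08)&(d>0)).astype(np.uint8)
n,l,st,ce=cv2.connectedComponentsWithStats(m); k=1+st[1:,4].argmax(); q=P[l==k]; 
r=cv2.minAreaRect((q[:,:2]*1000).astype(np.float32)); print('wedge',r, cv2.boxPoints(r).round(1).tolist())
A=np.c_[q[:,:2]-q[:,:2].mean(0),np.ones(len(q))]; gr=np.linalg.lstsq(A,q[:,2],rcond=None)[0]; print('grad',gr,'thick dir',np.degrees(np.arctan2(gr[1],gr[0])))
E
```

```text
10.075 [0.43520554 0.32102685 0.20424839] [24.6 25.  95.2  0.  59.8 40.8]
level (array([329.62939453, 195.12557983]), array([336.16242418, 193.93710848]), array([ 0.57697561, -0.00867891,  0.112     ]), array([  3.90173599, -18.40000556,   0.        ]), (16.983110427856445, 18.417667388916016))
[[0.52466863 0.12038052 0.092     ]]
wedge ((431.40716552734375, 284.90289306640625), (130.9130401611328, 108.97869110107422), 62.01537322998047) [[352.6000061035156, 252.6999969482422], [448.79998779296875, 201.5], [510.20001220703125, 317.1000061035156], [414.0, 368.29998779296875]]
grad [-0.02422079  0.13846455  0.00390707] thick dir 99.92202761802933
```

View pics/w2.png

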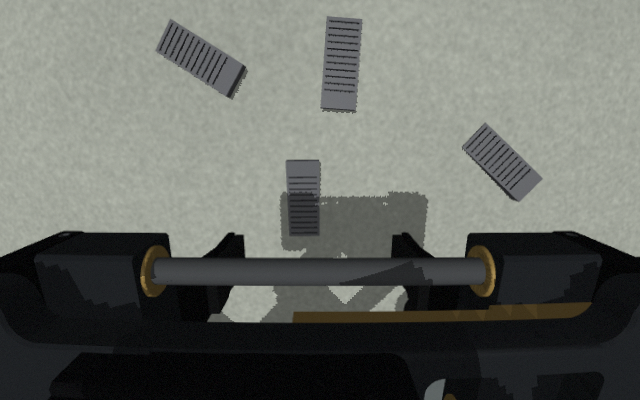

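The level stands at the plate's middle with its bubble out at the rim towards -y. The wedge's thick top edge runs (286,160)–(320,160) and its thin edge is at about v=236.

```bash
python3 - <<'E'
from chk import *
c=cam('wrist'); s=read_state()
K=onz(c,[(286,160),(320,160)],.016); N=onz(c,[(288,236),(320,236)],.0016); print(K,N)
k=K.mean(0)[:2];n=N.mean(0)[:2]; f=(n-k)/np.linalg.norm(n-k); print(k,n,np.linalg.norm(n-k),f,np.degrees(np.arctan2(*f[::-1])))
z=np.load('pics/w1.png.npz')
E
```

```text
[[0.4119798  0.36221415 0.016     ]
 [0.45060095 0.35075102 0.016     ]] [[0.38183036 0.26576465 0.0016    ]
 [0.42227999 0.25379536 0.0016    ]]
[0.43129037 0.35648258] [0.40205518 0.25978001] 0.10102517006403038 [-0.28938527 -0.95721271] -106.82115681694953
```

>>> apply_moves([
  {"x": 20, "y": -3, "z": 0, "rx": 0, "ry": -1.6, "rz": 0, "claw": 0},
  {"x": 40, "y": -7, "z": 10, "rx": 0, "ry": -3.2, "rz": 0, "claw": 0},
  {"x": 60, "y": -10, "z": 30, "rx": 0, "ry": -4.8, "rz": 0, "claw": 0},
  {"x": 74, "y": -13, "z": 50, "rx": 0, "ry": -6.4, "rz": 0, "claw": 0},
  {"x": 74, "y": -13, "z": 74, "rx": 0, "ry": -7, "rz": 0, "claw": 0},
  {"x": 74, "y": -13, "z": 74, "rx": 0, "ry": -7, "rz": 0, "claw": 0},
  {"x": 74, "y": -13, "z": 74, "rx": 0, "ry": -7, "rz": 0, "claw": 0},
])

```text
time_s: 11.05
position: [0.4481, 0.393, 0.1312]
tcp_rot: [[0.214, 0.958, -0.191], [0.713, -0.287, -0.64], [-0.668, 0.001, -0.744]]
force: [0.3, 0.4, 0.3]
opening: 0.998
grasp_force: 0.0
```

```bash
python3 - <<'E'
from chk import *
s=read_state(); R=np.array(s['tcp_rot']); print(s['position'],R.round(3).tolist(),np.round(s['joint_positions'],1))
for T in ([.4433,.3962,.069],[.4278,.345,.010]): print((R.T@(np.array(T)-s['position'])*1000).round(1))
E
```

```text
[0.44813973 0.39304442 0.13123247] [[0.214, 0.958, -0.191], [0.713, -0.287, -0.64], [-0.668, 0.001, -0.744]] [ 41.1  52.5  63.3 -21.3 100.7  60.8]
[42.8 -5.6 45.2]
[ 42.4  -5.8 124.9]
```

>>> apply_moves([
  {"x": 42, "y": -6, "z": 44, "rx": 0, "ry": 0, "rz": 0, "claw": 0},
  {"x": 42, "y": -6, "z": 80, "rx": 0, "ry": 0, "rz": 0, "claw": 0},
  {"x": 42, "y": -6, "z": 112, "rx": 0, "ry": 0, "rz": 0, "claw": 0},
  {"x": 42, "y": -6, "z": 124, "rx": 0, "ry": 0, "rz": 0, "claw": 0},
  {"x": 42, "y": -6, "z": 124, "rx": 0, "ry": 0, "rz": 0, "claw": 0},
  {"x": 42, "y": -6, "z": 124, "rx": 0, "ry": 0, "rz": 0, "claw": 180},
  {"x": 42, "y": -6, "z": 124, "rx": 0, "ry": 0, "rz": 0, "claw": 180},
  {"x": 42, "y": -6, "z": 124, "rx": 0, "ry": 0, "rz": 0, "claw": 180},
  {"x": 42, "y": -6, "z": 124, "rx": 0, "ry": 0, "rz": 0, "claw": 180},
  {"x": 42, "y": -6, "z": 124, "rx": 0, "ry": 0, "rz": 0, "claw": 180},
])

```text
time_s: 12.3
position: [0.4263, 0.346, 0.01]
tcp_rot: [[0.212, 0.958, -0.191], [0.712, -0.285, -0.641], [-0.669, -0.0, -0.743]]
force: [0.5, -0.7, 0.3]
opening: 0.521
grasp_force: 0.0
```

>>> apply_moves([
  {"x": 0, "y": 0, "z": 0, "rx": 0, "ry": 0, "rz": 0, "claw": 180},
  {"x": 0, "y": 0, "z": 0, "rx": 0, "ry": 0, "rz": 0, "claw": 180},
])

```text
time_s: 12.55
position: [0.4263, 0.346, 0.01]
tcp_rot: [[0.212, 0.958, -0.191], [0.712, -0.285, -0.641], [-0.669, -0.0, -0.743]]
force: [-0.3, -0.3, -0.4]
opening: 0.452
grasp_force: 30.0
```

```bash
python3 - <<'E'
from chk import *
s=read_state(); R=np.array(s['tcp_rot']); print(s['position'],R.round(3).tolist(),np.round(s['joint_positions'],1))
# low foot, from nut; thick end target start: 130 mm before foot
yaw=np.radians(-15.56); f=np.array([np.sin(yaw),-np.cos(yaw)]); foot=np.array([.5247,.1204]); print('f',f)
print('R.T up',R.T@[0,0,1],'R.T f',R.T@[*f,0])
for back in (.125,.090,.040):
    T=np.array([*(foot-f*back),s['position'][2]]); print(back,T,(R.T@(T-s['position'])*1000).round(1))
print('rot to f about z, deg',np.degrees(np.arctan2(f[1],f[0])-np.arctan2(R[1,2],R[0,2])))
E
```

```text
[0.42632069 0.34596102 0.01002406] [[0.212, 0.958, -0.191], [0.712, -0.285, -0.641], [-0.669, -0.0, -0.743]] [ 39.4  58.4  73.  -22.   85.7  65.1]
f [-0.26824734 -0.96335007]
R.T up [-6.69152500e-01 -1.30386452e-04 -7.43125100e-01] R.T f [-0.7430075   0.01790825  0.66904346]
0.125 [0.55823092 0.24081876 0.01002406] [-46.9 156.4  42.2]
0.09 [0.54884226 0.20710151 0.01002406] [-72.9 157.1  65.6]
0.04 [0.53542989 0.158934   0.01002406] [-110.1  158.    99.1]
rot to f about z, deg 1.0344183099333117
```

Wedge gripped (opening 0.452, about 39 mm, at 30 N). I'll carry it to the line in front of the low foot.

>>> apply_moves([
  {"x": -8, "y": 0, "z": -9, "rx": 0, "ry": 0, "rz": 0, "claw": 180},
  {"x": -20, "y": 45, "z": 2, "rx": 0, "ry": 0, "rz": 0, "claw": 180},
  {"x": -32, "y": 90, "z": 13, "rx": 0, "ry": 0, "rz": 0, "claw": 180},
  {"x": -42, "y": 130, "z": 22, "rx": 0, "ry": 0, "rz": 0, "claw": 180},
  {"x": -50, "y": 159, "z": 28, "rx": 0, "ry": 0, "rz": 0, "claw": 180},
  {"x": -50, "y": 159, "z": 28, "rx": 0, "ry": 0, "rz": 0, "claw": 180},
  {"x": -42, "y": 159, "z": 37, "rx": 0, "ry": 0, "rz": 0, "claw": 180},
  {"x": -42, "y": 159, "z": 37, "rx": 0, "ry": 0, "rz": 0, "claw": 180},
])

```text
time_s: 13.55
position: [0.5612, 0.2478, 0.0098]
tcp_rot: [[0.209, 0.959, -0.192], [0.712, -0.284, -0.642], [-0.67, -0.002, -0.742]]
force: [0.1, 1.2, -0.1]
opening: 0.448
grasp_force: 30.0
```

```bash
cat > st.py <<'E'
from chk import *
s=read_state(); R=np.array(s['tcp_rot']); print(s['time_s'],s['position'],s['force'].__repr__(),np.round(s['joint_positions'],1))
yaw=np.radians(-15.56); f=np.array([np.sin(yaw),-np.cos(yaw)]); l=np.array([-f[1],f[0]]); foot=np.array([.5266,.117])
e=foot-np.array(s['position'])[:2]; print('tip behind foot mm',e@f*1000,'lateral',e@l*1000,'R.T f',R.T@[*f,0],'R.T l',R.T@[*l,0])
c,im,d=snap('top'); r=level(c,im); print('level',r[0],r[2],'bubble mm',r[3],'norm',np.hypot(*r[3][:2]))
E
python3 - <<'E'
from st import *
c,im,d=snap('side','s3.png'); a=im[150:290,250:410,::-1]; cv2.imwrite('pics/s3c.png',cv2.resize(a,(640,560),interpolation=2))
E
```

```text
13.55 [0.5611808  0.24781519 0.00975758] array([ 0.07200303,  1.19732488, -0.09202126]) [ 27.3  60.4  66.7 -29.   85.6  54.6]
tip behind foot mm 135.29702783489944 lateral 1.7774054612026267 R.T f [-0.74215827  0.01607149  0.67003195] R.T l [ 0.01058424  0.99986883 -0.01225941]
level [329.57644653 195.1686554 ] [ 0.57684842 -0.00853232  0.112     ] bubble mm [  4.03100657 -18.53193645   0.        ] norm 18.96527570861943
```

View pics/s3c.png

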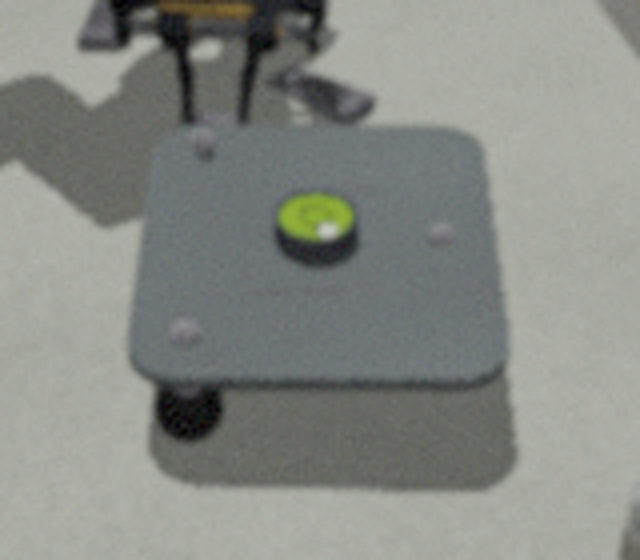

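The side view shows the prouder nut at the far left, beside the wedge held behind the plate, so this is the low foot. The bubble points away from it. Pushing in.

>>> apply_moves([
  {"x": -15, "y": 2, "z": 13, "rx": 0, "ry": 0, "rz": 0, "claw": 180},
  {"x": -26, "y": 3, "z": 23, "rx": 0, "ry": 0, "rz": 0, "claw": 180},
  {"x": -32, "y": 3, "z": 29, "rx": 0, "ry": 0, "rz": 0, "claw": 180},
  {"x": -37, "y": 3, "z": 34, "rx": 0, "ry": 0, "rz": 0, "claw": 180},
  {"x": -41, "y": 3, "z": 37, "rx": 0, "ry": 0, "rz": 0, "claw": 180},
  {"x": -45, "y": 3, "z": 40, "rx": 0, "ry": 0, "rz": 0, "claw": 180},
])

```text
time_s: 14.4
position: [0.5494, 0.1909, 0.0108]
tcp_rot: [[0.215, 0.958, -0.188], [0.716, -0.285, -0.637], [-0.664, 0.002, -0.748]]
force: [1.2, 6.7, 0.0]
opening: 0.452
grasp_force: 30.0
```

```bash
python3 st.py
```

```text
14.4 [0.54940092 0.19093199 0.01082783] array([1.24171686, 6.69480573, 0.02847295]) [ 23.6  57.8  74.4 -31.2  79.3  54.9]
tip behind foot mm 77.33867255216025 lateral -2.1332091892015566 R.T f [-0.74752116  0.01783587  0.66399849] R.T l [ 0.01471628  0.99983876 -0.01028958]
level [332.20889282 195.77653503] [ 0.57531433 -0.01602398  0.112     ] bubble mm [  5.22526055 -18.73056022   0.        ] norm 19.44575105410965
```

The level's image has shifted about 7 mm, so I'll check whether the table slid.

```bash
cat > tab.py <<'E'
from h import *
def shift():
    "table motion since the start, by template match of the three nuts in the top picture (mm)"
    a=np.load('pics/top0.png.npz')['im']; c,b,d=snap('top'); g=lambda i:cv2.cvtColor(i,cv2.COLOR_RGB2GRAY)
    out=[]
    for x,y in [(284,213),(358,236),(339,166)]:
        t=g(a)[y-7:y+8,x-7:x+8]; r=cv2.matchTemplate(g(b)[y-19:y+20,x-19:x+20],t,cv2.TM_CCOEFF_NORMED)
        _,v,_,(i,j)=cv2.minMaxLoc(r); o=[0.,0.]
        if 0<i<24 and 0<j<24:
            q=lambda l,m,n:(l-n)/(2*(l-2*m+n)); o=[q(r[j,i-1],r[j,i],r[j,i+1]),q(r[j-1,i],r[j,i],r[j+1,i])]
        out.append((round(v,2),((onz(c,(x+i-12+o[0],y+j-12+o[1]),.092)-onz(c,(x,y),.092))[0,:2]*1000).round(1).tolist()))
    return out
print('nut shifts',shift())
E
python3 tab.py
```

```text
nut shifts [(0.98, [-11.1, -11.9]), (0.95, [4.4, -15.7]), (0.93, [1.0, -1.5])]
```

The table has yawed about 4° around its front foot because pushing along -y loads only one foot. I'll take the wedge out and lay it down aimed at the midpoint of the other two feet (both resist that way). Then I'll push the table back and go in again.

>>> apply_moves([
  {"x": 15, "y": 0, "z": -13, "rx": 0, "ry": 0, "rz": 0, "claw": 180},
  {"x": 30, "y": -1, "z": -27, "rx": 0, "ry": 0, "rz": 0, "claw": 180},
  {"x": 45, "y": -1, "z": -40, "rx": 0, "ry": 0, "rz": 0, "claw": 180},
  {"x": 37, "y": -1, "z": -49, "rx": 0, "ry": 0, "rz": 0, "claw": 180},
  {"x": 32, "y": -23, "z": -45, "rx": -1.1, "ry": 0, "rz": -1.25, "claw": 180},
  {"x": 27, "y": -45, "z": -40, "rx": -2.2, "ry": 0, "rz": -2.5, "claw": 180},
  {"x": 22, "y": -67, "z": -36, "rx": -3.3, "ry": 0, "rz": -3.75, "claw": 180},
  {"x": 22, "y": -67, "z": -36, "rx": -3.3, "ry": 0, "rz": -3.75, "claw": 180},
  {"x": 22, "y": -67, "z": -36, "rx": -3.3, "ry": 0, "rz": -3.75, "claw": 180},
])

```text
time_s: 15.62
position: [0.4968, 0.2461, 0.0241]
tcp_rot: [[-0.174, 0.973, 0.152], [0.723, 0.231, -0.651], [-0.668, -0.004, -0.744]]
force: [0.3, 0.5, 0.0]
opening: 0.453
grasp_force: 30.0
```

```bash
sed -i 's/^yaw=.*$/a=np.radians(-77.); f=np.array([np.cos(a),np.sin(a)]); l=np.array([-f[1],f[0]]); foot=np.array([.5266,.117])/' st.py; echo "print('up in tool',(R.T@[0,0,1]).round(3),'z dir deg',np.degrees(np.arctan2(R[1,2],R[0,2])))" >> st.py; python3 st.py; python3 tab.py
```

```text
15.625 [0.49676348 0.24613681 0.02412259] array([0.25378546, 0.54627282, 0.00399943]) [ 34.6  52.8  88.6 -43.5  64.6  49.7]
tip behind foot mm 132.5387936835981 lateral 0.022349344464283386 R.T f [-0.74409229 -0.00633447  0.66804681] R.T l [-0.00725749  0.99997269  0.00139818]
level [331.84454346 195.99407959] [ 0.57466473 -0.01500921  0.112     ] bubble mm [  5.54521316 -17.83066696   0.        ] norm 18.673030642079926
up in tool [-0.668 -0.004 -0.744] z dir deg -76.88008366479872
nut shifts [(0.97, [-11.6, -11.3]), (0.96, [4.9, -15.0]), (0.98, [-0.0, 0.5])]
```

>>> apply_moves([
  {"x": 5, "y": 0, "z": 6, "rx": 0, "ry": 0, "rz": 0, "claw": 180},
  {"x": 9, "y": 0, "z": 10, "rx": 0, "ry": 0, "rz": 0, "claw": 180},
  {"x": 9, "y": 0, "z": 10, "rx": 0, "ry": 0, "rz": 0, "claw": 180},
  {"x": 9, "y": 0, "z": 10, "rx": 0, "ry": 0, "rz": 0, "claw": 90},
  {"x": 9, "y": 0, "z": 10, "rx": 0, "ry": 0, "rz": 0, "claw": 90},
  {"x": 9, "y": 0, "z": 10, "rx": 0, "ry": 0, "rz": 0, "claw": 90},
  {"x": 9, "y": 0, "z": -30, "rx": 0, "ry": 0, "rz": 0, "claw": 90},
  {"x": 0, "y": 0, "z": -90, "rx": 0, "ry": 0, "rz": 0, "claw": 150},
  {"x": -50, "y": 0, "z": -125, "rx": 0, "ry": 0, "rz": 0, "claw": 255},
  {"x": -80, "y": 0, "z": -145, "rx": 0, "ry": 0, "rz": 0, "claw": 255},
])

```text
time_s: 16.98
position: [0.4886, 0.2835, 0.1873]
tcp_rot: [[-0.175, 0.973, 0.154], [0.724, 0.233, -0.649], [-0.667, -0.002, -0.745]]
force: [0.7, 0.5, 0.3]
opening: 0.391
grasp_force: 0.0
```

>>> apply_moves([
  {"x": 0, "y": 0, "z": 0, "rx": 0, "ry": 1.7, "rz": 0, "claw": 255},
  {"x": 0, "y": 0, "z": 0, "rx": 0, "ry": 3.4, "rz": 0, "claw": 255},
  {"x": 0, "y": 0, "z": 0, "rx": 0, "ry": 5.1, "rz": 0, "claw": 255},
  {"x": 0, "y": 0, "z": 0, "rx": 0, "ry": 7, "rz": 0, "claw": 255},
  {"x": 0, "y": 0, "z": 0, "rx": 0, "ry": 7, "rz": 0, "claw": 255},
])

```text
time_s: 17.6
position: [0.4888, 0.2802, 0.1851]
tcp_rot: [[-0.226, 0.974, -0.005], [0.974, 0.226, 0.0], [0.001, -0.005, -1.0]]
force: [0.0, -0.5, 0.0]
opening: 0.001
grasp_force: 0.0
```

```bash
python3 - <<'E'
from chk import *
s=read_state(); R=np.array(s['tcp_rot']); print(s['time_s'],s['position'],R.round(3).tolist(),np.round(s['joint_positions'],1))
for T in ([.453,-.191,.2],[.453,-.191,.063]): print((R.T@(np.array(T)-s['position'])*1000).round(1))
print('x angle',np.degrees(np.arctan2(R[1,0],R[0,0])))
E
python3 tab.py
```

```text
17.6 [0.48877168 0.28022405 0.18507773] [[-0.226, 0.974, -0.005], [0.974, 0.226, 0.0], [0.001, -0.005, -1.0]] [18.4 28.2 93.   0.1 59.1  5.3]
[-450.9 -141.6  -14.8]
[-451.  -140.9  122.2]
x angle 103.09027459161435
nut shifts [(0.66, [-11.0, -12.1]), (0.96, [4.9, -15.0]), (0.98, [0.1, 0.6])]
```

>>> apply_moves([
  {"x": -55, "y": -17, "z": -10, "rx": 0, "ry": 0, "rz": 0.5, "claw": 255},
  {"x": -110, "y": -35, "z": -15, "rx": 0, "ry": 0, "rz": 1, "claw": 255},
  {"x": -165, "y": -52, "z": -15, "rx": 0, "ry": 0, "rz": 1.5, "claw": 255},
  {"x": -220, "y": -69, "z": -15, "rx": 0, "ry": 0, "rz": 2, "claw": 255},
  {"x": -275, "y": -86, "z": -15, "rx": 0, "ry": 0, "rz": 2.5, "claw": 255},
  {"x": -330, "y": -104, "z": -15, "rx": 0, "ry": 0, "rz": 3, "claw": 255},
  {"x": -390, "y": -122, "z": -15, "rx": 0, "ry": 0, "rz": 3.5, "claw": 255},
  {"x": -451, "y": -141, "z": -15, "rx": 0, "ry": 0, "rz": 4, "claw": 255},
  {"x": -451, "y": -141, "z": 0, "rx": 0, "ry": 0, "rz": 4, "claw": 255},
  {"x": -451, "y": -141, "z": 50, "rx": 0, "ry": 0, "rz": 4, "claw": 255},
])

```text
time_s: 18.9
position: [0.4578, -0.1904, 0.1354]
tcp_rot: [[0.184, 0.983, -0.001], [0.983, -0.184, -0.005], [-0.005, -0.0, -1.0]]
force: [0.1, -0.3, -0.7]
opening: 0.009
grasp_force: 0.0
```

>>> apply_moves([
  {"x": 0, "y": 0, "z": 50, "rx": 0, "ry": 0, "rz": 0, "claw": 255},
  {"x": 0, "y": 0, "z": 72, "rx": 0, "ry": 0, "rz": 0, "claw": 255},
  {"x": 15, "y": 0, "z": 72, "rx": 0, "ry": 0, "rz": 0, "claw": 255},
  {"x": 25, "y": 0, "z": 72, "rx": 0, "ry": 0, "rz": 0, "claw": 255},
  {"x": 31, "y": 0, "z": 72, "rx": 0, "ry": 0, "rz": 0, "claw": 255},
  {"x": 35, "y": 0, "z": 72, "rx": 0, "ry": 0, "rz": 0, "claw": 255},
  {"x": 38, "y": 0, "z": 72, "rx": 0, "ry": 0, "rz": 0, "claw": 255},
])

```text
time_s: 19.77
position: [0.461, -0.153, 0.0638]
tcp_rot: [[0.181, 0.983, -0.007], [0.984, -0.181, -0.004], [-0.005, -0.006, -1.0]]
force: [-7.0, -10.2, 2.9]
opening: 0.007
grasp_force: 5.7
```

```bash
python3 st.py; python3 tab.py
```

```text
19.775 [ 0.46098313 -0.15304359  0.06375141] array([ -6.98059754, -10.19735997,   2.86759648]) [-31.3  35.1 109.1  -0.7  35.9 -20.3]
tip behind foot mm -248.36180760504337 lateral 124.68170944566535 R.T f [-0.91761731  0.39745769  0.00242087] R.T l [ 0.39743113  0.91760154 -0.00747657]
level [331.07589722 195.54542542] [ 0.57588729 -0.01280213  0.112     ] bubble mm [  5.86475383 -17.98087452   0.        ] norm 18.913148493228356
up in tool [-0.005 -0.006 -1.   ] z dir deg -149.0583283583166
nut shifts [(0.89, [-8.9, -7.4]), (0.52, [10.5, -4.8]), (0.96, [0.4, 1.8])]
```

>>> apply_moves([
  {"x": 3, "y": 0, "z": 0, "rx": 0, "ry": 0, "rz": 0, "claw": 255},
  {"x": 6, "y": 0, "z": 0, "rx": 0, "ry": 0, "rz": 0, "claw": 255},
  {"x": 9, "y": 0, "z": 0, "rx": 0, "ry": 0, "rz": 0, "claw": 255},
  {"x": 9, "y": 0, "z": 0, "rx": 0, "ry": 0, "rz": 0, "claw": 255},
])

```text
time_s: 20.38
position: [0.4623, -0.1438, 0.0637]
tcp_rot: [[0.182, 0.983, -0.007], [0.983, -0.182, -0.003], [-0.004, -0.006, -1.0]]
force: [-5.1, -6.6, 2.0]
opening: 0.003
grasp_force: 4.0
```

```bash
python3 st.py; python3 tab.py
```

```text
20.375 [ 0.46232236 -0.14376614  0.06369335] array([-5.13905801, -6.55412685,  2.04543998]) [-30.3  35.1 109.3  -0.6  35.9 -19.3]
tip behind foot mm -239.62339378391906 lateral 121.28982322527543 R.T f [-0.91701881  0.39884281  0.00095253] R.T l [ 0.39882552  0.91699679 -0.00742251]
level [328.54928589 193.97877502] [ 0.58017098 -0.00553677  0.112     ] bubble mm [  4.45918304 -18.54509169   0.        ] norm 19.073666113035593
up in tool [-0.004 -0.006 -1.   ] z dir deg -159.68719331919456
nut shifts [(0.92, [-1.8, 0.6]), (0.48, [9.7, 5.0]), (0.95, [4.8, 6.2])]
```

The table is back within about 4 mm at its centre and 2° in yaw, which is close enough. Going back for the wedge.

>>> apply_moves([
  {"x": -25, "y": 0, "z": 0, "rx": 0, "ry": 0, "rz": 0, "claw": 255},
  {"x": -25, "y": 0, "z": -55, "rx": 0, "ry": 0, "rz": 0, "claw": 200},
  {"x": -25, "y": 0, "z": -110, "rx": 0, "ry": 0, "rz": 0, "claw": 150},
  {"x": 25, "y": 0, "z": -137, "rx": 0, "ry": 0, "rz": -0.5, "claw": 60},
  {"x": 80, "y": -9, "z": -137, "rx": 0, "ry": 0, "rz": -1, "claw": 60},
  {"x": 138, "y": -18, "z": -137, "rx": 0, "ry": 0, "rz": -1.5, "claw": 60},
  {"x": 196, "y": -27, "z": -137, "rx": 0, "ry": 0, "rz": -2, "claw": 60},
  {"x": 254, "y": -36, "z": -137, "rx": 0, "ry": 0, "rz": -2.5, "claw": 60},
  {"x": 312, "y": -45, "z": -130, "rx": 0, "ry": 0, "rz": -3, "claw": 60},
  {"x": 370, "y": -53, "z": -122, "rx": 0, "ry": 0, "rz": -3.5, "claw": 60},
])

```text
time_s: 21.72
position: [0.4801, 0.2333, 0.1857]
tcp_rot: [[-0.182, 0.983, -0.003], [0.983, 0.182, 0.001], [0.001, -0.003, -1.0]]
force: [1.7, -0.4, -0.4]
opening: 0.756
grasp_force: 0.0
```

>>> apply_moves([
  {"x": 52, "y": 0, "z": 0, "rx": 0, "ry": -1.7, "rz": -0.5, "claw": 40},
  {"x": 52, "y": 0, "z": 0, "rx": 0, "ry": -3.4, "rz": -0.5, "claw": 40},
  {"x": 52, "y": 0, "z": 0, "rx": 0, "ry": -5.1, "rz": -0.5, "claw": 40},
  {"x": 52, "y": 0, "z": 0, "rx": 0, "ry": -6.8, "rz": -0.5, "claw": 40},
  {"x": 52, "y": 0, "z": 0, "rx": 0, "ry": -7, "rz": -0.5, "claw": 40},
  {"x": 52, "y": 0, "z": 0, "rx": 0, "ry": -7, "rz": -0.5, "claw": 40},
])

```text
time_s: 22.48
position: [0.4706, 0.2821, 0.1849]
tcp_rot: [[-0.185, 0.974, 0.134], [0.722, 0.227, -0.653], [-0.666, -0.024, -0.745]]
force: [0.3, 0.4, 1.4]
opening: 0.843
grasp_force: 0.0
```

```bash
python3 - <<'E'
from chk import *
s=read_state(); R=np.array(s['tcp_rot']); print(s['time_s'],s['position'],R.round(3).tolist(),s['opening'])
print((R.T@(np.array([.4968,.2461,.010])-s['position'])*1000).round(1), np.degrees(np.arctan2(R[1,2],R[0,2])))
c,im,d=snap('wrist','w4.png'); 
P=dep(c,np.argwhere(np.ones_like(d))[:,::-1],d.ravel()).reshape(400,640,3)
m=(P[...,2]>.006)&(P[...,2]<.017)&(np.linalg.norm(P[...,:2]-[.505,.21],axis=2)<.07)&(d>0); q=P[m]; print(m.sum())
if m.sum()>50: r=cv2.minAreaRect((q[:,:2]*1000).astype(np.float32)); print(cv2.boxPoints(r).round(0).tolist())
E
python3 tab.py
```

```text
22.475 [0.47056303 0.28212384 0.18491854] [[-0.185, 0.974, 0.134], [0.722, 0.227, -0.653], [-0.666, -0.024, -0.745]] 0.8430536475738085
[ 85.7  21.5 157.4] -78.39010122908259
1830
[[474.0, 253.0], [492.0, 177.0], [531.0, 186.0], [513.0, 262.0]]
nut shifts [(0.98, [-2.4, 0.1]), (0.95, [6.4, -1.3]), (0.95, [4.9, 6.0])]
```

>>> apply_moves([
  {"x": 45, "y": 21, "z": 25, "rx": -0.3, "ry": 0, "rz": 0, "claw": 40},
  {"x": 86, "y": 21, "z": 60, "rx": -0.3, "ry": 0, "rz": 0, "claw": 40},
  {"x": 86, "y": 21, "z": 105, "rx": -0.3, "ry": 0, "rz": 0, "claw": 40},
  {"x": 86, "y": 21, "z": 140, "rx": -0.3, "ry": 0, "rz": 0, "claw": 40},
  {"x": 86, "y": 21, "z": 157, "rx": -0.3, "ry": 0, "rz": 0, "claw": 40},
  {"x": 86, "y": 21, "z": 157, "rx": -0.3, "ry": 0, "rz": 0, "claw": 180},
  {"x": 86, "y": 21, "z": 157, "rx": -0.3, "ry": 0, "rz": 0, "claw": 180},
  {"x": 86, "y": 21, "z": 157, "rx": -0.3, "ry": 0, "rz": 0, "claw": 180},
  {"x": 86, "y": 21, "z": 157, "rx": -0.3, "ry": 0, "rz": 0, "claw": 180},
  {"x": 86, "y": 21, "z": 157, "rx": -0.3, "ry": 0, "rz": 0, "claw": 180},
])

```text
time_s: 23.82
position: [0.4965, 0.247, 0.0104]
tcp_rot: [[-0.185, 0.969, 0.166], [0.721, 0.248, -0.646], [-0.667, 0.001, -0.745]]
force: [-1.5, 2.3, 3.2]
opening: 0.447
grasp_force: 30.0
```

```bash
sed -i 's/foot=np.array(\[.5266,.117\])/foot=np.array([.5247,.1174])/' st.py; python3 st.py; python3 -c "
from h import *; s=read_state(); print(s['opening'],s['grasp_force'],np.round(s['tcp_rot'],3).tolist())"
```

```text
23.825 [0.49653723 0.24695647 0.01044985] array([-1.50405976,  2.33464183,  3.15923056]) [ 34.8  53.9  89.1 -44.6  63.   50.8]
tip behind foot mm 132.571193187794 lateral -1.70290485328718 R.T f [-0.74442574 -0.02407437  0.66727111] R.T l [-0.01750161  0.99970997  0.01654311]
level [328.66915894 194.06860352] [ 0.57992333 -0.00588277  0.112     ] bubble mm [  4.69860565 -18.20316565   0.        ] norm 18.79979082160517
up in tool [-0.667  0.001 -0.745] z dir deg -75.5798030914861
0.4529067482224742 30.022221207618713 [[-0.184, 0.969, 0.166], [0.721, 0.248, -0.647], [-0.668, 0.001, -0.745]]
```

>>> apply_moves([
  {"x": -15, "y": -2, "z": 13, "rx": 0, "ry": 0, "rz": 0, "claw": 180},
  {"x": -22, "y": -3, "z": 20, "rx": 0, "ry": 0, "rz": 0, "claw": 180},
  {"x": -26, "y": -3, "z": 23, "rx": 0, "ry": 0, "rz": 0, "claw": 180},
  {"x": -29, "y": -3, "z": 26, "rx": 0, "ry": 0, "rz": 0, "claw": 180},
  {"x": -31, "y": -3, "z": 28, "rx": 0, "ry": 0, "rz": 0, "claw": 180},
  {"x": -33, "y": -3, "z": 30, "rx": 0, "ry": 0, "rz": 0, "claw": 180},
  {"x": -35, "y": -3, "z": 32, "rx": 0, "ry": 0, "rz": 0, "claw": 180},
])

```text
time_s: 24.75
position: [0.5063, 0.2019, 0.0104]
tcp_rot: [[-0.183, 0.969, 0.169], [0.724, 0.249, -0.643], [-0.665, 0.004, -0.747]]
force: [-3.5, 11.9, 10.6]
opening: 0.458
grasp_force: 30.2
```

```bash
python3 st.py; python3 tab.py
```

```text
24.75 [0.50627897 0.20192109 0.01038471] array([-3.49851651, 11.92952898, 10.62114981]) [ 30.7  53.   92.9 -48.2  58.9  51.4]
tip behind foot mm 86.49865209860111 lateral -1.064212572337732 R.T f [-0.74689908 -0.02468153  0.66447918] R.T l [-0.01554948  0.99968591  0.01965432]
level [329.13677979 193.94444275] [ 0.58031441 -0.00719682  0.112     ] bubble mm [  5.07612142 -18.62137557   0.        ] norm 19.300845492004484
up in tool [-0.665  0.004 -0.747] z dir deg -75.30576884819193
nut shifts [(0.96, [-2.0, -0.5]), (0.95, [7.3, -3.2]), (0.96, [4.9, 5.2])]
```

>>> apply_moves([
  {"x": -3, "y": 0, "z": 1, "rx": 0, "ry": 0, "rz": 0, "claw": 180},
  {"x": -5, "y": 0, "z": 3, "rx": 0, "ry": 0, "rz": 0, "claw": 180},
  {"x": -7, "y": 0, "z": 5, "rx": 0, "ry": 0, "rz": 0, "claw": 180},
  {"x": -9, "y": 0, "z": 7, "rx": 0, "ry": 0, "rz": 0, "claw": 180},
  {"x": -11, "y": 0, "z": 9, "rx": 0, "ry": 0, "rz": 0, "claw": 180},
])

```text
time_s: 25.48
position: [0.5097, 0.1879, 0.0104]
tcp_rot: [[-0.184, 0.969, 0.168], [0.724, 0.249, -0.643], [-0.665, 0.004, -0.747]]
force: [-2.8, 10.6, 8.7]
opening: 0.446
grasp_force: 30.1
```

```bash
python3 st.py; python3 tab.py
```

```text
25.475 [0.5097239  0.18789382 0.01042312] array([-2.75521522, 10.58418835,  8.71568255]) [ 29.4  52.8  93.9 -49.4  57.9  51.5]
tip behind foot mm 72.05595515927031 lateral -1.265395573402749 R.T f [-0.74706284 -0.02468414  0.66429497] R.T l [-0.01596333  0.99968832  0.01919454]
level [330.15515137 193.62495422] [ 0.58130659 -0.01005516  0.112     ] bubble mm [  4.63523551 -14.61081496   0.        ] norm 15.328448127994205
up in tool [-0.665  0.004 -0.747] z dir deg -75.3449216407248
nut shifts [(0.94, [-1.1, -2.1]), (0.94, [7.4, -3.7]), (0.96, [5.4, 3.5])]
```

>>> apply_moves([
  {"x": -3, "y": 0, "z": 1, "rx": 0, "ry": 0, "rz": 0, "claw": 180},
  {"x": -5, "y": 0, "z": 3, "rx": 0, "ry": 0, "rz": 0, "claw": 180},
  {"x": -7, "y": 0, "z": 5, "rx": 0, "ry": 0, "rz": 0, "claw": 180},
  {"x": -9, "y": 0, "z": 7, "rx": 0, "ry": 0, "rz": 0, "claw": 180},
  {"x": -11, "y": 0, "z": 9, "rx": 0, "ry": 0, "rz": 0, "claw": 180},
  {"x": -13, "y": 0, "z": 11, "rx": 0, "ry": 0, "rz": 0, "claw": 180},
  {"x": -15, "y": 0, "z": 12, "rx": 0, "ry": 0, "rz": 0, "claw": 180},
  {"x": -15, "y": 0, "z": 12, "rx": 0, "ry": 0, "rz": 0, "claw": 180},
  {"x": -15, "y": 0, "z": 12, "rx": 0, "ry": 0, "rz": 0, "claw": 180},
])

```text
time_s: 26.7
position: [0.514, 0.1685, 0.0105]
tcp_rot: [[-0.184, 0.969, 0.166], [0.724, 0.248, -0.643], [-0.665, 0.002, -0.747]]
force: [-0.6, 6.7, 1.5]
opening: 0.448
grasp_force: 30.0
```

```bash
python3 st.py; python3 tab.py
```

```text
26.7 [0.5140008  0.16845687 0.01048327] array([-0.55934776,  6.67946006,  1.50159106]) [ 27.5  52.6  95.2 -51.   56.5  51.5]
tip behind foot mm 52.15508217629978 lateral -1.0603210209716893 R.T f [-0.74699728 -0.02410699  0.66438989] R.T l [-0.01678427  0.99970768  0.01740264]
level [330.77148438 193.28569031] [ 0.58232455 -0.01177453  0.112     ] bubble mm [ 1.2615867  -5.78403616  0.        ] norm 5.920023250505125
up in tool [-0.665  0.002 -0.747] z dir deg -75.49957131149559
nut shifts [(0.97, [-0.7, -2.9]), (0.97, [8.1, -5.0]), (0.97, [5.8, 2.4])]
```

>>> apply_moves([
  {"x": -2, "y": 0, "z": 2, "rx": 0, "ry": 0, "rz": 0, "claw": 180},
  {"x": -4, "y": 0, "z": 4, "rx": 0, "ry": 0, "rz": 0, "claw": 180},
  {"x": -6, "y": 0, "z": 5, "rx": 0, "ry": 0, "rz": 0, "claw": 180},
  {"x": -8, "y": 0, "z": 7, "rx": 0, "ry": 0, "rz": 0, "claw": 180},
  {"x": -9, "y": 0, "z": 8, "rx": 0, "ry": 0, "rz": 0, "claw": 180},
  {"x": -9, "y": 0, "z": 8, "rx": 0, "ry": 0, "rz": 0, "claw": 180},
  {"x": -9, "y": 0, "z": 8, "rx": 0, "ry": 0, "rz": 0, "claw": 180},
  {"x": -9, "y": 0, "z": 8, "rx": 0, "ry": 0, "rz": 0, "claw": 180},
])

```text
time_s: 27.8
position: [0.5167, 0.1567, 0.0105]
tcp_rot: [[-0.184, 0.969, 0.166], [0.724, 0.248, -0.644], [-0.665, 0.001, -0.747]]
force: [-2.0, 6.9, 1.5]
opening: 0.454
grasp_force: 30.0
```

```bash
python3 st.py; python3 tab.py; python3 -c "
from chk import *
c,im,d=snap('side','s5.png'); r=level(c,im); print('side',r[0],r[3],np.hypot(*r[3][:2]))"
```

```text
27.8 [0.51673679 0.15672704 0.01046886] array([-1.99078793,  6.86997687,  1.53551435]) [ 26.3  52.4  95.9 -52.   55.7  51.6]
tip behind foot mm 40.11042025239435 lateral -1.0875494573988498 R.T f [-0.74692544 -0.02380546  0.66448152] R.T l [-0.01679699  0.9997155   0.01693439]
level [331.04196167 193.20079041] [ 0.58258828 -0.01253388  0.112     ] bubble mm [-0.19269203  0.30352944  0.        ] norm 0.35952793749250866
up in tool [-0.665  0.001 -0.747] z dir deg -75.54012636344825
nut shifts [(0.95, [0.4, -3.7]), (0.96, [8.4, -6.4]), (0.94, [6.1, 1.7])]
side [330.38140869 203.4349823 ] [2.33365329e-02 2.08703976e+00 2.22044605e-13] 2.087170224882953
```

The bubble is centred to within about 0.4 mm. Releasing and backing out.

>>> apply_moves([
  {"x": 0, "y": 0, "z": 0, "rx": 0, "ry": 0, "rz": 0, "claw": 100},
  {"x": 0, "y": 0, "z": 0, "rx": 0, "ry": 0, "rz": 0, "claw": 100},
  {"x": 0, "y": 0, "z": 0, "rx": 0, "ry": 0, "rz": 0, "claw": 100},
  {"x": 0, "y": 0, "z": 0, "rx": 0, "ry": 0, "rz": 0, "claw": 100},
  {"x": 10, "y": 0, "z": -20, "rx": 0, "ry": 0, "rz": 0, "claw": 100},
  {"x": 25, "y": 0, "z": -60, "rx": 0, "ry": 0, "rz": 0, "claw": 100},
  {"x": 25, "y": 0, "z": -120, "rx": 0, "ry": 0, "rz": 0, "claw": 100},
  {"x": 0, "y": 0, "z": -160, "rx": 0, "ry": 0, "rz": 0, "claw": 100},
  {"x": 0, "y": 0, "z": -160, "rx": 0, "ry": 0, "rz": 0, "claw": 100},
])

```text
time_s: 29.08
position: [0.4916, 0.2613, 0.1337]
tcp_rot: [[-0.181, 0.968, 0.171], [0.724, 0.249, -0.643], [-0.666, 0.007, -0.746]]
force: [-0.4, -0.6, -1.0]
opening: 0.608
grasp_force: 0.0
```

```bash
python3 st.py; python3 tab.py; python3 - <<'E'
from chk import *
c,im,d=snap('top','t6.png'); k=im[140:260,270:400,::-1]
c2,im2,_=snap('side'); r=level(c2,im2); print(r[3])
a=im2[175:225,300:360,::-1]
cv2.imwrite('pics/f6.png',np.hstack([cv2.resize(k,(390,360),interpolation=2),cv2.resize(a,(400,360),interpolation=2)]))
E
```

```text
29.075 [0.4916475  0.26126295 0.13369986] array([-0.37457464, -0.61147412, -0.97608203]) [ 36.2  43.1  87.4 -40.6  72.5  42.6]
tip behind foot mm 147.61094482251116 lateral -0.15675963839715087 R.T f [-0.74599527 -0.02511053  0.66547766] R.T l [-0.01403535  0.99965974  0.02198673]
level [330.99926758 193.29100037] [ 0.58232692 -0.01241966  0.112     ] bubble mm [-0.37846599  0.74413932  0.        ] norm 0.8348531778602593
up in tool [-0.666  0.007 -0.746] z dir deg -75.10769220134692
nut shifts [(0.95, [0.4, -3.8]), (0.96, [8.4, -6.4]), (0.94, [6.1, 1.7])]
[ 1.11512715e-01  2.27967657e+00 -1.11022302e-13]
```

View pics/f6.png

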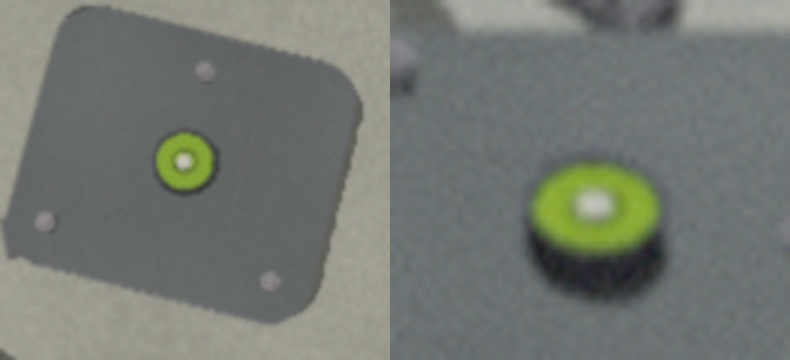

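Both views show the pale bubble centred in the ring, with the level near the plate's middle. The hand is clear.

```bash
python3 -c "
from rig import *
print(hand_in())"
```

```text
the job is handed in; nothing more can be done
None
```

I handed the job in at about 29 s: the level stands near the plate's middle, the wedge is under the low foot, and the bubble read 0.8 mm (top camera) and 2.3 mm (side camera) off the ring's centre after release (limit 3.5 mm). My first push shoved the table, and although I pushed it back, it still ended about 5 mm and 2° from where it first stood.

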